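Load the sampler tray in sequence from the prep rack

TASK

Move the four sample bottles from the grey prep rack into the beige sampler tray, one to a pocket, keeping their sequence: the bottle that now stands next to the prep rack's wire handle goes into the tray pocket next to the intake block, its neighbour into the next pocket, and so on, so that the one farthest from the handle ends farthest from the intake block. Leave them all standing upright, and do not tip a bottle over on the way.

Things in the scene. Friction and masses are not known exactly. Their poses are not given: they have to be found in the camera images.
- slim: slim round white plastic bottle, 34 mm across, straight up to 74 mm, then a narrow shoulder and a grey cap 25 mm across; 98 mm high in all. Origin: centre of its underside, z up. About 0.1 kg
- jar: wide round white jar, 47 mm across up to 56 mm, with a full-width grey lid 48 mm across; 70 mm high in all. Origin: centre of its underside, z up. About 0.14 kg
- square: square white bottle, 40 by 40 mm, straight up to 66 mm, grey cap 28 mm across on top; 84 mm high in all. Origin: centre of its underside, z up, x and y square to its faces. About 0.12 kg
- flat: flat rectangular white bottle, 30 mm thick (its x) by 46 mm wide (its y), straight up to 64 mm, grey cap 23 mm across on top; 80 mm high in all. Origin: centre of its underside, z up. About 0.1 kg
- holder_slim: fixed grey square holder of the prep rack (four alike in a row, 72 mm apart), where the slim round bottle starts. 71 mm square, 14 mm high, inside 64 mm square, floor 4 mm thick. Origin: centre of its underside, 8 mm above the bench; z up, x across the row, y along it towards the rack's wire handle, always at the robot's left (+y) end
- holder_jar: fixed grey square holder of the prep rack (four alike in a row, 72 mm apart), where the wide jar starts. 71 mm square, 14 mm high, inside 64 mm square, floor 4 mm thick. Origin: centre of its underside, 8 mm above the bench; z up, x across the row, y along it towards the rack's wire handle, always at the robot's left (+y) end
- holder_square: fixed grey square holder of the prep rack (four alike in a row, 72 mm apart), where the square bottle starts. 71 mm square, 14 mm high, inside 64 mm square, floor 4 mm thick. Origin: centre of its underside, 8 mm above the bench; z up, x across the row, y along it towards the rack's wire handle, always at the robot's left (+y) end
- holder_flat: fixed grey square holder of the prep rack (four alike in a row, 72 mm apart), where the flat bottle starts. 71 mm square, 14 mm high, inside 64 mm square, floor 4 mm thick. Origin: centre of its underside, 8 mm above the bench; z up, x across the row, y along it towards the rack's wire handle, always at the robot's left (+y) end
- tray: beige sampler tray, fixed on the bench: a row of four open pockets, each 64 by 64 mm inside, with a 4 mm floor and walls 14 mm high above the bench. Origin: centre of its underside, z up; y along the row towards the robot's left, x across it. Pocket centres at y = +108, +36, -36 and -108 mm, x = 0
- intake: grey intake block, 56 by 50 mm and 62 mm high, with a black collar and steel nozzle on top (92 mm in all), fixed just beyond one end of the tray, 195 mm from the tray's centre along the row, at the left or the right end (a small open glass beaker stands at the other). Origin: centre of its underside
Mind the look-alikes: they are no part of the job. Leave any black or green look-alike of the slim alone.

How it is judged:
At the end, for the whole second after the job is handed in: each bottle upright (0.1 rad) and still in its own tray pocket (within 18 mm of its centre across and 20 mm along the row, underside within 5 mm of its floor); counted from the intake block, they follow in the sequence in which their holders lie counted from the prep rack's handle end (x of slim in the frame of tray between -0.018 and 0.018 m and z of slim in the frame of tray between -0.001 and 0.009 m and angle between each of slim, jar, square, flat's own z axis and vertical below 0.1 rad and linear speed of each of slim, jar, square, flat below 0.02 m/s and ((y of each of holder_jar, holder_square, holder_flat in the frame of holder_slim below 0 m and horizontal distance between slim and intake between 0.067 and 0.107 m) or (y of holder_jar in the frame of holder_slim above 0 m and y of each of holder_square, holder_flat in the frame of holder_slim below 0 m and horizontal distance between slim and intake between 0.139 and 0.179 m) or (y of each of holder_jar, holder_flat in the frame of holder_slim below 0 m and y of holder_square in the frame of holder_slim above 0 m and horizontal distance between slim and intake between 0.139 and 0.179 m) or (y of each of holder_jar, holder_square in the frame of holder_slim below 0 m and y of holder_flat in the frame of holder_slim above 0 m and horizontal distance between slim and intake between 0.139 and 0.179 m) or (y of each of holder_jar, holder_square in the frame of holder_slim above 0 m and y of holder_flat in the frame of holder_slim below 0 m and horizontal distance between slim and intake between 0.211 and 0.251 m) or (y of each of holder_jar, holder_flat in the frame of holder_slim above 0 m and y of holder_square in the frame of holder_slim below 0 m and horizontal distance between slim and intake between 0.211 and 0.251 m) or (y of holder_jar in the frame of holder_slim below 0 m and y of each of holder_square, holder_flat in the frame of holder_slim above 0 m and horizontal distance between slim and intake between 0.211 and 0.251 m) or (y of each of holder_jar, holder_square, holder_flat in the frame of holder_slim above 0 m and horizontal distance between slim and intake between 0.283 and 0.323 m)) and x of jar in the frame of tray between -0.018 and 0.018 m and z of jar in the frame of tray between -0.001 and 0.009 m and ((y of each of holder_slim, holder_square, holder_flat in the frame of holder_jar below 0 m and horizontal distance between jar and intake between 0.067 and 0.107 m) or (y of holder_slim in the frame of holder_jar above 0 m and y of each of holder_square, holder_flat in the frame of holder_jar below 0 m and horizontal distance between jar and intake between 0.139 and 0.179 m) or (y of each of holder_slim, holder_flat in the frame of holder_jar below 0 m and y of holder_square in the frame of holder_jar above 0 m and horizontal distance between jar and intake between 0.139 and 0.179 m) or (y of each of holder_slim, holder_square in the frame of holder_jar below 0 m and y of holder_flat in the frame of holder_jar above 0 m and horizontal distance between jar and intake between 0.139 and 0.179 m) or (y of each of holder_slim, holder_square in the frame of holder_jar above 0 m and y of holder_flat in the frame of holder_jar below 0 m and horizontal distance between jar and intake between 0.211 and 0.251 m) or (y of each of holder_slim, holder_flat in the frame of holder_jar above 0 m and y of holder_square in the frame of holder_jar below 0 m and horizontal distance between jar and intake between 0.211 and 0.251 m) or (y of holder_slim in the frame of holder_jar below 0 m and y of each of holder_square, holder_flat in the frame of holder_jar above 0 m and horizontal distance between jar and intake between 0.211 and 0.251 m) or (y of each of holder_slim, holder_square, holder_flat in the frame of holder_jar above 0 m and horizontal distance between jar and intake between 0.283 and 0.323 m)) and x of square in the frame of tray between -0.018 and 0.018 m and z of square in the frame of tray between -0.001 and 0.009 m and ((y of each of holder_slim, holder_jar, holder_flat in the frame of holder_square below 0 m and horizontal distance between square and intake between 0.067 and 0.107 m) or (y of holder_slim in the frame of holder_square above 0 m and y of each of holder_jar, holder_flat in the frame of holder_square below 0 m and horizontal distance between square and intake between 0.139 and 0.179 m) or (y of each of holder_slim, holder_flat in the frame of holder_square below 0 m and y of holder_jar in the frame of holder_square above 0 m and horizontal distance between square and intake between 0.139 and 0.179 m) or (y of each of holder_slim, holder_jar in the frame of holder_square below 0 m and y of holder_flat in the frame of holder_square above 0 m and horizontal distance between square and intake between 0.139 and 0.179 m) or (y of each of holder_slim, holder_jar in the frame of holder_square above 0 m and y of holder_flat in the frame of holder_square below 0 m and horizontal distance between square and intake between 0.211 and 0.251 m) or (y of each of holder_slim, holder_flat in the frame of holder_square above 0 m and y of holder_jar in the frame of holder_square below 0 m and horizontal distance between square and intake between 0.211 and 0.251 m) or (y of holder_slim in the frame of holder_square below 0 m and y of each of holder_jar, holder_flat in the frame of holder_square above 0 m and horizontal distance between square and intake between 0.211 and 0.251 m) or (y of each of holder_slim, holder_jar, holder_flat in the frame of holder_square above 0 m and horizontal distance between square and intake between 0.283 and 0.323 m)) and x of flat in the frame of tray between -0.018 and 0.018 m and z of flat in the frame of tray between -0.001 and 0.009 m and ((y of each of holder_slim, holder_jar, holder_square in the frame of holder_flat below 0 m and horizontal distance between flat and intake between 0.067 and 0.107 m) or (y of holder_slim in the frame of holder_flat above 0 m and y of each of holder_jar, holder_square in the frame of holder_flat below 0 m and horizontal distance between flat and intake between 0.139 and 0.179 m) or (y of each of holder_slim, holder_square in the frame of holder_flat below 0 m and y of holder_jar in the frame of holder_flat above 0 m and horizontal distance between flat and intake between 0.139 and 0.179 m) or (y of each of holder_slim, holder_jar in the frame of holder_flat below 0 m and y of holder_square in the frame of holder_flat above 0 m and horizontal distance between flat and intake between 0.139 and 0.179 m) or (y of each of holder_slim, holder_jar in the frame of holder_flat above 0 m and y of holder_square in the frame of holder_flat below 0 m and horizontal distance between flat and intake between 0.211 and 0.251 m) or (y of each of holder_slim, holder_square in the frame of holder_flat above 0 m and y of holder_jar in the frame of holder_flat below 0 m and horizontal distance between flat and intake between 0.211 and 0.251 m) or (y of holder_slim in the frame of holder_flat below 0 m and y of each of holder_jar, holder_square in the frame of holder_flat above 0 m and horizontal distance between flat and intake between 0.211 and 0.251 m) or (y of each of holder_slim, holder_jar, holder_square in the frame of holder_flat above 0 m and horizontal distance between flat and intake between 0.283 and 0.323 m))); the robot touches nothing.
It fails at once if a bottle is tipped by more than 0.7 rad (angle between any of slim, jar, square, flat's own z axis and vertical above 0.7 rad).
It also fails if it takes over 96 s, if anything falls off the work surface, if the arm or the gripper's body presses on something with over 40 N, if the wrist force passes 120 N, or if a joint passes its speed limit or range.

ROBOT

A 7-joint arm with a two-finger parallel gripper is mounted at the origin on the work surface. World frame = base frame: x ahead of the robot, y to its left, z up, the work surface at z = 0. Lengths are in m, angles in rad, forces in N, time in s.
With the tool pointing down it reaches from about 0.4 to 0.925 m from the base axis. Payload 4.1 kg.
Tool frame: the origin (TCP) lies midway between the tips of the shut fingers; the grasp point (between the pads) lies 19 mm behind it; x points along the fingers, z is the direction in which the jaws open and shut, and the axes are right-handed (so a half turn about x gives the same grasp; the last joint's range is limited). The gripper opens to 85 mm and grips with 20 to 120 N. Pads are 22 mm wide; open, the fingers measure 114 mm over their backs; the gripper's body (76 mm by 85 mm) begins 54 mm behind the grasp point. The pads swing forward as they close: fully open they stand 13 mm farther back than shut.
Start: joints at [1.151, 0.398, 0.045, 1.537, -0.019, 1.207, -0.051], TCP at [0.205, -0.617, 0.231] pointing down, gripper open.
Joint ranges: [-2.82, 2.82], [-0.49, 2.23], [-1.37, 1.46], [0, 2.46], [-1.36, 4.5], [0.23, 2], [-2.94, 2.94]. Speed limits (rad/s): [2.57, 2.57, 3.14, 3.14, 3.14, 3.14, 3.14].

INTERFACE

Orientations are given as a unit quaternion [w, x, y, z].
In Python, from plant import ctrl gives the robot as it stands.
- The arm moves only by the tool drive_tool, never from a script. Its argument "motion" is a list of rows, each an object of numbers: "ax", "ay", "az": the turn, a rotation vector about the tool's x, y, z in rad; "dx", "dy", "dz": the shift along the tool's x, y, z in m; "grip": the closure, from 0 (fully open) to 1 (shut). A call has 1 to 10 rows; each row is the pose to reach, as a shift and turn from the pose measured when the call began, along the tool's axes at that moment; what a row does not reach only later rows make up. A row lasts 1/8 s, in which the tool goes at most 62.5 mm and 10.7 degrees, less where a joint would pass 70% of its speed; a pose out of reach is approached as far as the arm can. A call with a gripper value outside its range is refused whole. The fingers move at their own pace and stop on an object; "squeeze" is the grip in N (left out, the last holds). Time passes only in rows, so rows that repeat a pose let the fingers close. It gives the time, the measured TCP pose, the force and the opening at its end, in the units of the state.
- ctrl.state(): the state, without advancing time (a new reading comes with each control period).
- ctrl.get_image(name): name is "scene" or "top" or "wrist"; returns the picture (400x640x3 uint8, blue, green, red); there is no depth.
- ctrl.camera_model(name): a dict with "vfov" (degrees; the focal length in pixels is half the picture's height over the tangent of half this angle, whatever the lens; pixels are square), "cx", "cy" (the principal point, pixels), "T" (4x4, takes a point from camera to world coordinates). Camera axes: x right, y down, z forward; pixel columns grow to the right and rows downward; lengths in m; the calibration is good to about 2 mm. The wrist camera is an equidistant fisheye: a pixel r from the principal point sees the ray r / f radians off the axis. A picture is of the moment at which its call begins: read the wrist's pose just before it. camera_model takes no time and is no camera call; for the wrist camera it gives the pose at the moment of the call.
- ctrl.hand_in(): hands the job in, once; it reports no verdict.
The state is a dict: "time_s": time; "joint_positions": joint angles; "dq": joint speeds; "tau": joint torques, N m; "tcp_pos": TCP position; "orientation": TCP orientation; "ft_force": force on the tool from outside, world axes, zero at the start; "torque": the same for the moment, N m; "opening": finger opening in m.
Only numpy, scipy, OpenCV 4.12 (cv2) and the standard library are available. Lean on these libraries where they do the work, as an engineer would, in place of code of your own. Each camera call takes 0.05 s, during which the arm holds its last target. There are 200 camera calls.

## Working session

There is one attempt and no reset: what is moved stays moved. The work goes in short steps, Python scripts to look and compute and a tool call to move; the robot and the scene stay as the last step left them, time stands still between calls to the robot, and variables do not carry over. Pictures are saved under pics/ and viewed, about 12 in all and at most 16, crops included, and the job is handed in when it is done.

Besides the shell and the picture viewer there is one more tool, called after ">>>" as name([rows], argument=value, ...), one row to a line, values as JSON. drive_tool: Moves the arm, as the interface text tells. Its arguments: {"type":"object","properties":{"motion":{"type":"array"},"squeeze":{"type":"number"}},"required":["motion"]}

```bash
mkdir -p pics; ls
python3 - <<'E'
from plant import ctrl
import cv2,numpy as np
np.set_printoptions(precision=4,suppress=True)
print(ctrl.state())
for n in("scene","top"):
    cv2.imwrite(f"pics/{n}0.png",ctrl.get_image(n)); print(n,ctrl.camera_model(n))
print(ctrl.camera_model("wrist"))
E
```

```text
pics
{'time_s': 0.0, 'joint_positions': array([ 1.151 ,  0.3992,  0.045 ,  1.5379, -0.0187,  1.2069, -0.0507]), 'dq': array([-0.0012, -0.0009,  0.0006,  0.0003,  0.0006, -0.0014, -0.0027]), 'tau': array([ -0.0006, -47.5119,   1.3646, -25.4215,   0.0117,   0.0094,
        -0.    ]), 'tcp_pos': array([ 0.2048, -0.6162,  0.2303]), 'orientation': array([ 0.5729,  0.414 ,  0.5741, -0.4133]), 'ft_force': array([-0.5855, -0.2396,  0.2399]), 'torque': array([ 0.0149,  0.011 , -0.0685]), 'opening': 0.08515841346911877}
scene {'vfov': 45.71877156791216, 'cx': 314.7812438195617, 'cy': 194.73382148314968, 'T': array([[-0.0168,  0.8203, -0.5716,  1.0297],
       [ 0.9998,  0.0204, -0.0002, -0.0489],
       [ 0.0115, -0.5715, -0.8205,  0.6973],
       [ 0.    ,  0.    ,  0.    ,  1.    ]])}
top {'vfov': 49.78994202403959, 'cx': 321.7569944572355, 'cy': 197.3802670733104, 'T': array([[ 0.0151, -0.9875,  0.1572,  0.4595],
       [-0.9999, -0.0159, -0.004 , -0.0364],
       [ 0.0065, -0.1571, -0.9876,  0.7794],
       [ 0.    ,  0.    ,  0.    ,  1.    ]])}
{'vfov': 65.70646984690485, 'cx': 311.56233862310495, 'cy': 196.37279315561835, 'T': array([[ 0.3153, -0.9117, -0.2633,  0.2709],
       [-0.949 , -0.3036, -0.0849, -0.5937],
       [-0.0025,  0.2766, -0.961 ,  0.3732],
       [ 0.    ,  0.    ,  0.    ,  1.    ]])}
```

View pics/scene0.png

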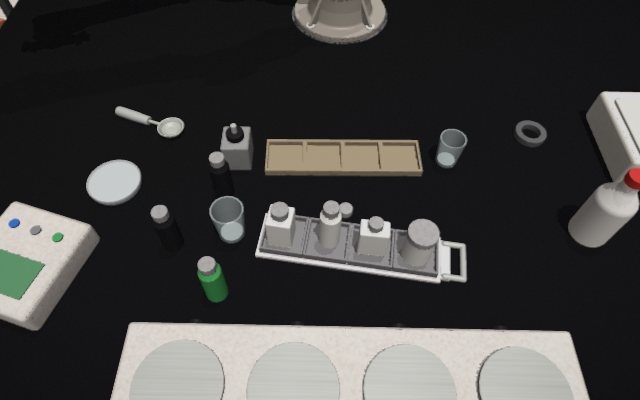

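View pics/top0.png

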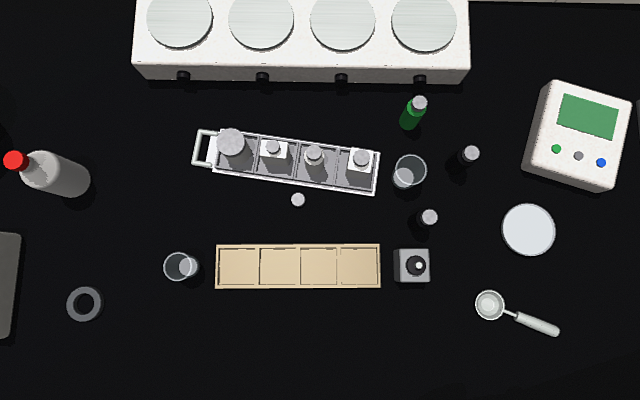

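Order from the handle (at +y): jar (230,140), a rectangular bottle (272,147), slim (314,153), a rectangular bottle (361,158). The intake (414,265) is at the −y end. Look-alikes of the slim are black (470,153) and (429,217) and green (415,110). There is also a loose round cap at (297,200). Next I measure and take a close crop.

```bash
cat > h.py <<'E'
import cv2,numpy as np
from scipy.spatial.transform import Rotation as R
from plant import ctrl
np.set_printoptions(precision=4,suppress=True)
def ray(n,uv,m=None):
    m=m or ctrl.camera_model(n); f=200/np.tan(np.radians(m["vfov"]/2))
    d=np.array([(uv[0]-m["cx"])/f,(uv[1]-m["cy"])/f,1.])
    if n=="wrist":
        r=np.hypot(d[0],d[1]); d=np.array([*(d[:2]*np.sin(r)/max(r,1e-9)),np.cos(r)])
    T=np.array(m["T"]); return T[:3,3],T[:3,:3]@d
def onz(n,uv,z,m=None):
    o,d=ray(n,uv,m); return (o+d*(z-o[2])/d[2])[:2]
def rot(s): return R.from_quat(np.roll(s["orientation"],-1))
def to(pos,yaw):
    """shift and turn (tool axes) to TCP pos, tool down, jaw direction at yaw mod pi (nearest)"""
    s=ctrl.state(); r=rot(s); z=r.apply([0,0,1]); 
    c=[np.array([np.cos(a),np.sin(a),0]) for a in(yaw,yaw+np.pi)]
    z2=max(c,key=lambda v:v@z); x2=np.array([0,0,-1.]); 
    r2=R.from_matrix(np.c_[x2,np.cross(z2,x2),z2])
    print("t",s["time_s"],"tcp",s["tcp_pos"],"F",s["ft_force"],"open",s["opening"],"shift",r.inv().apply(np.array(pos)-s["tcp_pos"]),"turn",(r.inv()*r2).as_rotvec())
E
python3 - <<'E'
from h import *
a=cv2.imread("pics/top0.png"); b=cv2.imread("pics/scene0.png")
print("rot",rot(ctrl.state()).as_matrix())
for n,im in(("top",a),("scene",b)):
    h=cv2.cvtColor(im,cv2.COLOR_BGR2HSV)
    m=cv2.inRange(h,(10,40,70),(30,200,255))
    m=cv2.morphologyEx(m,cv2.MORPH_CLOSE,np.ones((5,5)))
    c=max(cv2.findContours(m,0,2)[0],key=cv2.contourArea)
    p=cv2.boxPoints(cv2.minAreaRect(c)) if n=="top" else cv2.approxPolyDP(c,6,True)[:,0]
    P=np.array([onz(n,q,.014) for q in p]); print(n,p.tolist(),P,P.mean(0))
    P=cv2.minAreaRect(np.array([onz(n,q,.014) for q in c[:,0]]).astype(np.float32)*1000);print(P)
A=cv2.resize(a[110:250,180:440],None,fx=3,fy=3,interpolation=2)
B=cv2.resize(b[180:290,240:480],(780,358),interpolation=2)
cv2.imwrite("pics/ca.png",A);cv2.imwrite("pics/cb.png",B)
# grey cap circles
g=cv2.cvtColor(a,cv2.COLOR_BGR2GRAY)
for u,z in(((361,158),.096),((314,153),.11),((272,147),.092),((230,140),.082),((297,200),.02),((361,158),.092),((272,147),.096)): print(u,z,onz("top",u,z))
E
```

```text
rot [[-0.0007  0.9489  0.3155]
 [ 0.0017  0.3155 -0.9489]
 [-1.     -0.0001 -0.0018]]
top [[214.6590118408203, 244.01039123535156], [379.8428649902344, 242.72987365722656], [380.18707275390625, 287.13031005859375], [215.00320434570312, 288.41082763671875]] [[ 0.4949  0.1482]
 [ 0.5017 -0.1436]
 [ 0.4246 -0.1437]
 [ 0.4182  0.1435]] [0.4599 0.0011]
((459.8880310058594, 1.0272369384765625), (76.87390899658203, 289.5473937988281), 1.3242826461791992)
scene [[266, 143], [265, 174], [422, 171], [417, 140]] [[ 0.4364 -0.1436]
 [ 0.5103 -0.1398]
 [ 0.4961  0.1457]
 [ 0.4211  0.1445]] [0.466  0.0017]
((465.632568359375, 1.975372314453125), (86.52450561523438, 289.766845703125), 1.4641457796096802)
(361, 158) 0.096 [ 0.6343 -0.1022]
(314, 153) 0.11 [ 0.6377 -0.0257]
(272, 147) 0.092 [0.6515 0.0438]
(230, 140) 0.082 [0.6651 0.1156]
(297, 200) 0.02 [0.5749 0.0045]
(361, 158) 0.092 [ 0.6353 -0.1026]
(272, 147) 0.096 [0.6503 0.0434]
```

View pics/ca.png

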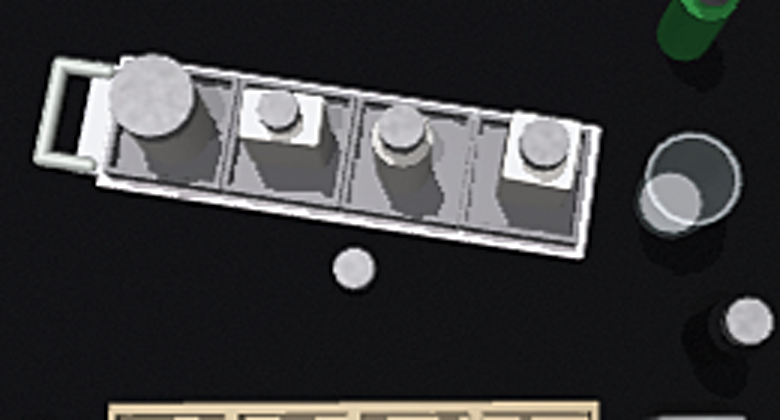

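View pics/cb.png

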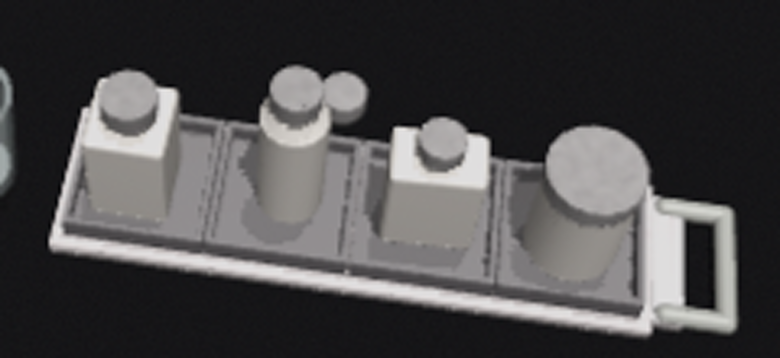

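The crop shows the second bottle has an oblong top (flat), and the fourth has a square top. So the sequence from the handle is jar, flat, slim, square. All stand parallel to the rack, at about −8°. I still need the loose cap's height from two views and the first reach.

Run:
```python
from h import *
def tri(p,q):
    (o1,d1),(o2,d2)=ray("top",p),ray("scene",q)
    t=np.linalg.lstsq(np.c_[d1,-d2],o2-o1,rcond=None)[0]; a=o1+d1*t[0];b=o2+d2*t[1]
    return (a+b)/2,np.linalg.norm(a-b)
sc=lambda x,y:(240+x*240/780,180+y*110/358)
for n,p,q in(("cap",(180+354/3,110+269/3),sc(347,95)),("jar",(230.3,142),sc(598,162)),("flat",(273,146),sc(444,135)),("slim",(314.3,152.),sc(297,85)),("square",(361.7,157.),sc(129,90))): print(n,*tri(p,q))
to([.663,.115,.20],np.radians(-8))
```

```text
cap [0.5777 0.0053 0.0064] 0.0036412243278173876
jar [0.6617 0.1157 0.0824] 0.0017485489427587107
flat [0.6537 0.0436 0.0905] 0.0022315353726739505
slim [ 0.6397 -0.025   0.1087] 0.002117189212830739
square [ 0.636  -0.1025  0.096 ] 0.0015764197729199554
t 0.1 tcp [ 0.2048 -0.6163  0.2304] F [ 0.4922 -0.8559 -0.1851] open 0.08555580390648362 shift [ 0.0313  0.6655 -0.5493] turn [-1.1102 -0.0017 -0.0009]
```

>>> drive_tool([
  {"dx": 0.0, "dy": 0.665, "dz": -0.55, "ax": -1.11, "grip": 0},
  {"dx": 0.0, "dy": 0.665, "dz": -0.55, "ax": -1.11, "grip": 0},
  {"dx": 0.0, "dy": 0.665, "dz": -0.55, "ax": -1.11, "grip": 0},
  {"dx": 0.0, "dy": 0.665, "dz": -0.55, "ax": -1.11, "grip": 0},
  {"dx": 0.0, "dy": 0.665, "dz": -0.55, "ax": -1.11, "grip": 0},
  {"dx": 0.0, "dy": 0.665, "dz": -0.55, "ax": -1.11, "grip": 0},
  {"dx": 0.0, "dy": 0.665, "dz": -0.55, "ax": -1.11, "grip": 0},
  {"dx": 0.0, "dy": 0.665, "dz": -0.55, "ax": -1.11, "grip": 0},
  {"dx": 0.0, "dy": 0.665, "dz": -0.55, "ax": -1.11, "grip": 0},
  {"dx": 0.0, "dy": 0.665, "dz": -0.55, "ax": -1.11, "grip": 0},
])

```text
validation failed for argument at $.mo...
```

Run:
```python
from h import *
print(ctrl.state()["joint_positions"]); to([.663,.1155,.20],np.radians(-8))
```

```text
[ 1.151   0.3991  0.045   1.5378 -0.0187  1.2069 -0.0507]
t 0.1 tcp [ 0.2048 -0.6163  0.2304] F [ 0.4922 -0.8559 -0.1851] open 0.08555580390648362 shift [ 0.0313  0.6656 -0.5498] turn [-1.1102 -0.0017 -0.0009]
```

>>> drive_tool([
  {"ax": -0.18, "ay": 0.0, "az": 0.0, "dx": 0.0, "dy": 0.05, "dz": -0.03, "grip": 0.0},
])

```text
time_s: 0.22
tcp_pos: [0.2382, -0.5747, 0.2295]
orientation: [0.606, 0.361, 0.609, -0.363]
ft_force: [1.7, 0.1, -0.9]
opening: 0.0857
```

Run:
```python
from h import *
to([.663,.1155,.20],np.radians(-8))
```

```text
t 0.225 tcp [ 0.2382 -0.5747  0.2295] F [ 1.6669  0.0585 -0.922 ] open 0.08568752623005828 shift [ 0.0279  0.7024 -0.4044] turn [-0.9346 -0.0035  0.0023]
```

>>> drive_tool([
  {"ax": -0.93, "ay": 0, "az": 0, "dx": 0.0, "dy": 0.7, "dz": -0.4, "grip": 0},
  {"ax": -0.93, "ay": 0, "az": 0, "dx": 0.0, "dy": 0.7, "dz": -0.4, "grip": 0},
  {"ax": -0.93, "ay": 0, "az": 0, "dx": 0.0, "dy": 0.7, "dz": -0.4, "grip": 0},
  {"ax": -0.93, "ay": 0, "az": 0, "dx": 0.0, "dy": 0.7, "dz": -0.4, "grip": 0},
  {"ax": -0.93, "ay": 0, "az": 0, "dx": 0.0, "dy": 0.7, "dz": -0.4, "grip": 0},
  {"ax": -0.93, "ay": 0, "az": 0, "dx": 0.0, "dy": 0.7, "dz": -0.4, "grip": 0},
  {"ax": -0.93, "ay": 0, "az": 0, "dx": 0.0, "dy": 0.7, "dz": -0.4, "grip": 0},
  {"ax": -0.93, "ay": 0, "az": 0, "dx": 0.0, "dy": 0.7, "dz": -0.4, "grip": 0},
  {"ax": -0.93, "ay": 0, "az": 0, "dx": 0.0, "dy": 0.7, "dz": -0.4, "grip": 0},
  {"ax": -0.93, "ay": 0, "az": 0, "dx": 0.0, "dy": 0.7, "dz": -0.4, "grip": 0},
])

```text
time_s: 1.48
tcp_pos: [0.5711, -0.0384, 0.2282]
orientation: [0.704, 0.051, 0.707, -0.051]
ft_force: [0.2, -0.7, 0.4]
opening: 0.0854
```

Run:
```python
from h import *
print(ctrl.state()["joint_positions"]); to([.663,.1155,.20],np.radians(-8))
```

```text
[ 0.4076  0.2964 -0.5104  1.7158  0.1553  1.1742 -0.2899]
t 1.475 tcp [ 0.5711 -0.0384  0.2282] F [ 0.1654 -0.6501  0.4308] open 0.08544367996939212 shift [0.0277 0.1656 0.0689] turn [-0.0052 -0.0043  0.0009]
```

>>> drive_tool([
  {"ax": 0, "ay": 0, "az": 0, "dx": 0.03, "dy": 0.166, "dz": 0.069, "grip": 0},
  {"ax": 0, "ay": 0, "az": 0, "dx": 0.03, "dy": 0.166, "dz": 0.069, "grip": 0},
  {"ax": 0, "ay": 0, "az": 0, "dx": 0.03, "dy": 0.166, "dz": 0.069, "grip": 0},
  {"ax": 0, "ay": 0, "az": 0, "dx": 0.04, "dy": 0.166, "dz": 0.069, "grip": 0},
  {"ax": 0, "ay": 0, "az": 0, "dx": 0.09, "dy": 0.166, "dz": 0.069, "grip": 0},
  {"ax": 0, "ay": 0, "az": 0, "dx": 0.14, "dy": 0.166, "dz": 0.069, "grip": 0},
  {"ax": 0, "ay": 0, "az": 0, "dx": 0.18, "dy": 0.166, "dz": 0.069, "grip": 0},
  {"ax": 0, "ay": 0, "az": 0, "dx": 0.194, "dy": 0.166, "dz": 0.069, "grip": 0},
  {"ax": 0, "ay": 0, "az": 0, "dx": 0.194, "dy": 0.166, "dz": 0.069, "grip": 0},
], squeeze=30)

```text
time_s: 2.6
tcp_pos: [0.6621, 0.115, 0.0333]
orientation: [0.703, 0.051, 0.707, -0.052]
ft_force: [0.7, -0.0, 0.8]
opening: 0.0852
```

Run:
```python
from h import *
to([.663,.1155,.034],np.radians(-8))
cv2.imwrite("pics/w1.png",ctrl.get_image("wrist"))
```

```text
t 2.6 tcp [0.6621 0.115  0.0333] F [ 0.7352 -0.0491  0.7661] open 0.08524655639405472 shift [-0.0007  0.0006  0.0008] turn [-0.0059 -0.0055  0.0017]
```

View pics/w1.png

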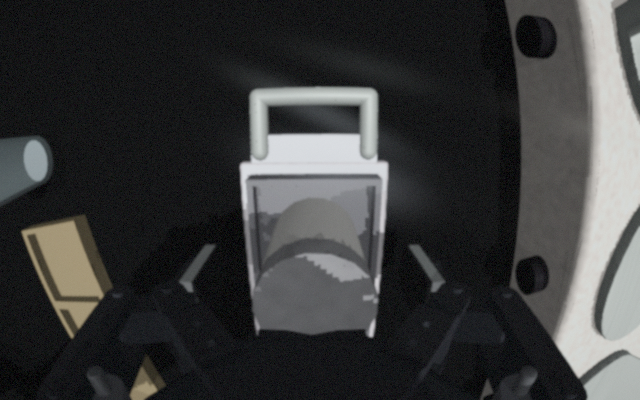

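The wrist view shows the jar lid (315,300) centred between the fingers (about 200 and 428). Closing.

>>> drive_tool([
  {"ax": 0, "ay": 0, "az": 0, "dx": 0, "dy": 0, "dz": 0, "grip": 1},
  {"ax": 0, "ay": 0, "az": 0, "dx": 0, "dy": 0, "dz": 0, "grip": 1},
  {"ax": 0, "ay": 0, "az": 0, "dx": 0, "dy": 0, "dz": 0, "grip": 1},
  {"ax": 0, "ay": 0, "az": 0, "dx": 0, "dy": 0, "dz": 0, "grip": 1},
  {"ax": 0, "ay": 0, "az": 0, "dx": 0, "dy": 0, "dz": 0, "grip": 1},
], squeeze=30)

```text
time_s: 3.28
tcp_pos: [0.6642, 0.1158, 0.0365]
orientation: [0.705, 0.051, 0.705, -0.051]
ft_force: [-1.1, -0.1, 6.7]
opening: 0.0471
```

Run:
```python
from h import *
to([.4625,-.107,.18],np.radians(1.3))
```

```text
t 3.275 tcp [0.6642 0.1158 0.0365] F [-1.059  -0.1482  6.7198] open 0.04706431348916423 shift [-0.1434 -0.2497 -0.1673] turn [-0.1681 -0.0007  0.    ]
```

>>> drive_tool([
  {"ax": 0, "ay": 0, "az": 0, "dx": -0.03, "dy": 0, "dz": 0, "grip": 1},
  {"ax": 0, "ay": 0, "az": 0, "dx": -0.08, "dy": 0, "dz": 0, "grip": 1},
  {"ax": 0, "ay": 0, "az": 0, "dx": -0.12, "dy": -0.02, "dz": -0.013, "grip": 1},
  {"ax": -0.04, "ay": 0, "az": 0, "dx": -0.143, "dy": -0.06, "dz": -0.04, "grip": 1},
  {"ax": -0.08, "ay": 0, "az": 0, "dx": -0.143, "dy": -0.1, "dz": -0.067, "grip": 1},
  {"ax": -0.12, "ay": 0, "az": 0, "dx": -0.143, "dy": -0.14, "dz": -0.094, "grip": 1},
  {"ax": -0.16, "ay": 0, "az": 0, "dx": -0.143, "dy": -0.18, "dz": -0.12, "grip": 1},
  {"ax": -0.168, "ay": 0, "az": 0, "dx": -0.143, "dy": -0.22, "dz": -0.147, "grip": 1},
  {"ax": -0.168, "ay": 0, "az": 0, "dx": -0.143, "dy": -0.25, "dz": -0.167, "grip": 1},
  {"ax": -0.168, "ay": 0, "az": 0, "dx": -0.143, "dy": -0.25, "dz": -0.167, "grip": 1},
], squeeze=40)

```text
time_s: 4.53
tcp_pos: [0.4604, -0.1101, 0.1793]
orientation: [0.706, -0.007, 0.708, 0.005]
ft_force: [-0.4, 0.7, -1.3]
opening: 0.0467
```

Run:
```python
from h import *
to([.4625,-.107,.0295],np.radians(1.3))
cv2.imwrite("pics/t1.png",cv2.resize(ctrl.get_image("scene")[100:300,180:500],(800,500)))
```

```text
t 4.525 tcp [ 0.4604 -0.1101  0.1793] F [-0.4097  0.7117 -1.3336] open 0.04674499878790059 shift [0.1498 0.0033 0.0025] turn [-0.0055 -0.0026  0.0017]
```

View pics/t1.png

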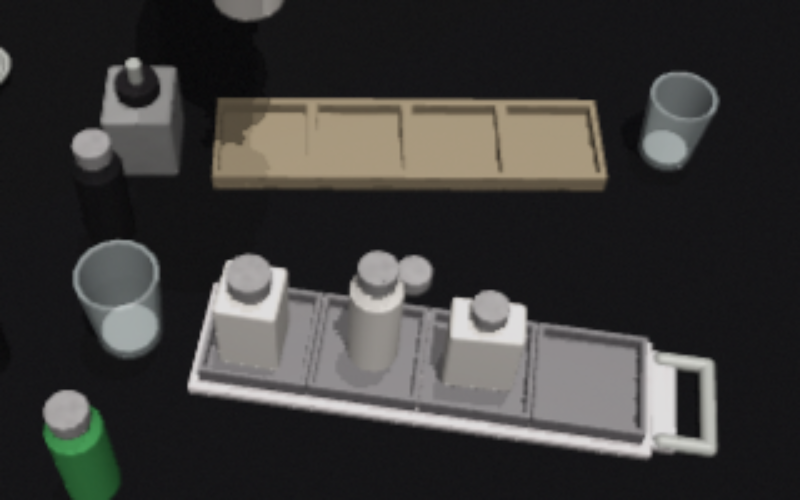

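The rack's handle-end holder is empty, and the wrist reads −1.3 N with opening 46.7 mm, so the jar is held. Lowering it.

>>> drive_tool([
  {"ax": 0, "ay": 0, "az": 0, "dx": 0.05, "dy": 0.003, "dz": 0.002, "grip": 1},
  {"ax": 0, "ay": 0, "az": 0, "dx": 0.1, "dy": 0.003, "dz": 0.002, "grip": 1},
  {"ax": 0, "ay": 0, "az": 0, "dx": 0.13, "dy": 0.003, "dz": 0.002, "grip": 1},
  {"ax": 0, "ay": 0, "az": 0, "dx": 0.142, "dy": 0.003, "dz": 0.002, "grip": 1},
  {"ax": 0, "ay": 0, "az": 0, "dx": 0.146, "dy": 0.003, "dz": 0.002, "grip": 1},
  {"ax": 0, "ay": 0, "az": 0, "dx": 0.149, "dy": 0.003, "dz": 0.002, "grip": 1},
  {"ax": 0, "ay": 0, "az": 0, "dx": 0.15, "dy": 0.003, "dz": 0.002, "grip": 1},
])

```text
time_s: 5.45
tcp_pos: [0.4648, -0.1054, 0.0304]
orientation: [0.707, -0.007, 0.707, 0.007]
ft_force: [0.2, -0.1, -1.9]
opening: 0.0467
```

Run:
```python
from h import *
to([.4625,-.107,.0285],np.radians(1.3))
```

```text
t 5.45 tcp [ 0.4648 -0.1054  0.0304] F [ 0.2216 -0.1181 -1.9214] open 0.046740198055344795 shift [ 0.0019 -0.0016 -0.0023] turn [-0.0028  0.0012  0.0011]
```

>>> drive_tool([
  {"ax": 0, "ay": 0, "az": 0, "dx": 0.002, "dy": -0.002, "dz": -0.002, "grip": 1},
  {"ax": 0, "ay": 0, "az": 0, "dx": 0.003, "dy": -0.002, "dz": -0.002, "grip": 1},
  {"ax": 0, "ay": 0, "az": 0, "dx": 0.003, "dy": -0.002, "dz": -0.002, "grip": 1},
])

```text
time_s: 5.82
tcp_pos: [0.4629, -0.108, 0.0284]
orientation: [0.708, -0.008, 0.707, 0.006]
ft_force: [-2.9, -0.7, 7.0]
opening: 0.0469
```

Contact with the floor (+7 N). Release and rise.

>>> drive_tool([
  {"ax": 0, "ay": 0, "az": 0, "dx": 0.0, "dy": 0, "dz": 0, "grip": 0.3},
  {"ax": 0, "ay": 0, "az": 0, "dx": 0.0, "dy": 0, "dz": 0, "grip": 0},
  {"ax": 0, "ay": 0, "az": 0, "dx": 0.0, "dy": 0, "dz": 0, "grip": 0},
  {"ax": 0, "ay": 0, "az": 0, "dx": 0.0, "dy": 0, "dz": 0, "grip": 0},
  {"ax": 0, "ay": 0, "az": 0, "dx": -0.03, "dy": 0, "dz": 0, "grip": 0},
  {"ax": 0, "ay": 0, "az": 0, "dx": -0.08, "dy": 0, "dz": 0, "grip": 0},
  {"ax": 0, "ay": 0, "az": 0, "dx": -0.13, "dy": 0, "dz": 0, "grip": 0},
  {"ax": 0, "ay": 0, "az": 0, "dx": -0.15, "dy": 0, "dz": 0, "grip": 0},
  {"ax": 0, "ay": 0, "az": 0, "dx": -0.15, "dy": 0, "dz": 0, "grip": 0},
])

```text
time_s: 6.95
tcp_pos: [0.4639, -0.108, 0.1798]
orientation: [0.709, -0.008, 0.705, 0.005]
ft_force: [-0.5, -0.0, -0.1]
opening: 0.0855
```

Run:
```python
from h import *
to([.6535,.0437,.042],np.radians(-7.5))
im=ctrl.get_image("top"); cv2.imwrite("pics/t2.png",cv2.resize(im[110:310,180:440],(780,600)))
```

```text
t 6.95 tcp [ 0.4639 -0.108   0.1798] F [-0.4823 -0.0258 -0.1294] open 0.0855069616708438 shift [0.1382 0.1486 0.1918] turn [0.1499 0.0051 0.0034]
```

View pics/t2.png

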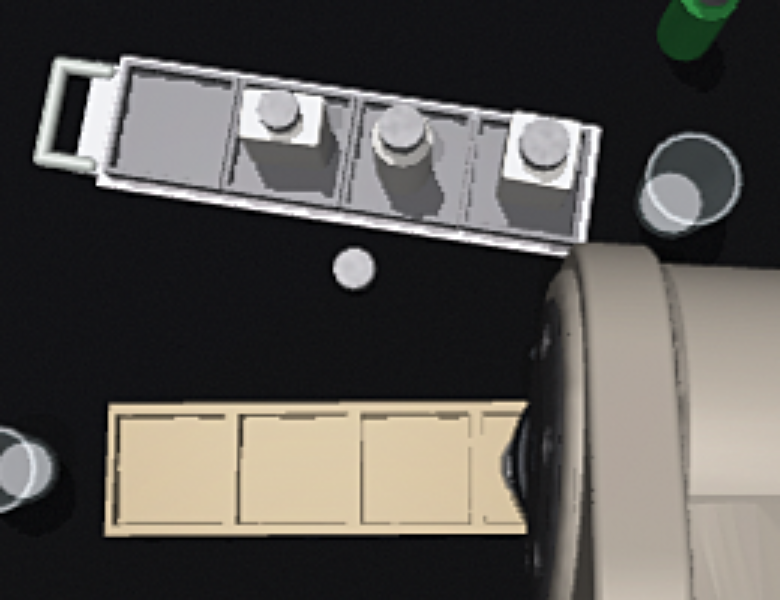

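The arm hides the jar's pocket and the rest is undisturbed. Next is the flat bottle.

>>> drive_tool([
  {"ax": 0.15, "ay": 0, "az": 0, "dx": 0, "dy": 0.04, "dz": 0.05, "grip": 0},
  {"ax": 0.15, "ay": 0, "az": 0, "dx": 0, "dy": 0.08, "dz": 0.1, "grip": 0},
  {"ax": 0.15, "ay": 0, "az": 0, "dx": 0, "dy": 0.12, "dz": 0.15, "grip": 0},
  {"ax": 0.15, "ay": 0, "az": 0, "dx": 0, "dy": 0.149, "dz": 0.192, "grip": 0},
  {"ax": 0.15, "ay": 0, "az": 0, "dx": 0, "dy": 0.149, "dz": 0.192, "grip": 0},
  {"ax": 0.15, "ay": 0, "az": 0, "dx": 0.04, "dy": 0.149, "dz": 0.192, "grip": 0},
  {"ax": 0.15, "ay": 0, "az": 0, "dx": 0.09, "dy": 0.149, "dz": 0.192, "grip": 0},
  {"ax": 0.15, "ay": 0, "az": 0, "dx": 0.125, "dy": 0.149, "dz": 0.192, "grip": 0},
  {"ax": 0.15, "ay": 0, "az": 0, "dx": 0.138, "dy": 0.149, "dz": 0.192, "grip": 0},
  {"ax": 0.15, "ay": 0, "az": 0, "dx": 0.138, "dy": 0.149, "dz": 0.192, "grip": 0},
])

```text
time_s: 8.25
tcp_pos: [0.651, 0.0439, 0.0392]
orientation: [0.705, 0.045, 0.706, -0.047]
ft_force: [0.5, 0.1, 0.1]
opening: 0.0855
```

Run:
```python
from h import *
to([.6535,.0437,.042],np.radians(-7.5))
cv2.imwrite("pics/w2.png",ctrl.get_image("wrist"))
```

```text
t 8.25 tcp [0.651  0.0439 0.0392] F [0.529  0.1109 0.1036] open 0.08549361278432713 shift [-0.0028  0.0001  0.0025] turn [-0.0002 -0.0002  0.0032]
```

View pics/w2.png

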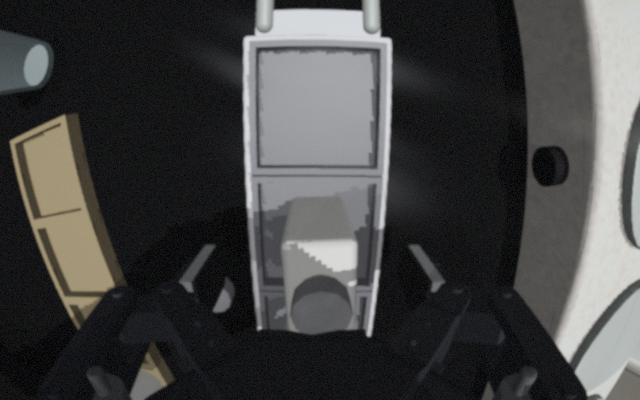

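The flat bottle (cap at 322,305) stands between the fingers, a few mm to +z, and square to them. Close with a 3 mm correction.

>>> drive_tool([
  {"ax": 0, "ay": 0, "az": 0, "dx": -0.003, "dy": 0, "dz": 0.003, "grip": 0},
  {"ax": 0, "ay": 0, "az": 0, "dx": -0.003, "dy": 0, "dz": 0.003, "grip": 1},
  {"ax": 0, "ay": 0, "az": 0, "dx": -0.003, "dy": 0, "dz": 0.003, "grip": 1},
  {"ax": 0, "ay": 0, "az": 0, "dx": -0.003, "dy": 0, "dz": 0.003, "grip": 1},
  {"ax": 0, "ay": 0, "az": 0, "dx": -0.003, "dy": 0, "dz": 0.003, "grip": 1},
  {"ax": 0, "ay": 0, "az": 0, "dx": -0.003, "dy": 0, "dz": 0.003, "grip": 1},
  {"ax": 0, "ay": 0, "az": 0, "dx": -0.003, "dy": 0, "dz": 0.003, "grip": 1},
], squeeze=30)

```text
time_s: 9.18
tcp_pos: [0.6554, 0.044, 0.044]
orientation: [0.707, 0.045, 0.705, -0.047]
ft_force: [0.3, 1.0, 3.0]
opening: 0.0296
```

Run:
```python
from h import *
to([.461,-.035,.19],np.radians(1.3))
```

```text
t 9.175 tcp [0.6554 0.044  0.044 ] F [0.3494 0.9592 3.0189] open 0.02964258630593772 shift [-0.1463 -0.104  -0.182 ] turn [-0.1537  0.0027  0.0025]
```

>>> drive_tool([
  {"ax": 0, "ay": 0, "az": 0, "dx": -0.03, "dy": 0, "dz": 0, "grip": 1},
  {"ax": 0, "ay": 0, "az": 0, "dx": -0.08, "dy": 0, "dz": 0, "grip": 1},
  {"ax": 0, "ay": 0, "az": 0, "dx": -0.13, "dy": 0, "dz": 0, "grip": 1},
  {"ax": -0.04, "ay": 0, "az": 0, "dx": -0.146, "dy": -0.02, "dz": -0.035, "grip": 1},
  {"ax": -0.08, "ay": 0, "az": 0, "dx": -0.146, "dy": -0.04, "dz": -0.07, "grip": 1},
  {"ax": -0.12, "ay": 0, "az": 0, "dx": -0.146, "dy": -0.06, "dz": -0.105, "grip": 1},
  {"ax": -0.15, "ay": 0, "az": 0, "dx": -0.146, "dy": -0.08, "dz": -0.14, "grip": 1},
  {"ax": -0.154, "ay": 0, "az": 0, "dx": -0.146, "dy": -0.1, "dz": -0.17, "grip": 1},
  {"ax": -0.154, "ay": 0, "az": 0, "dx": -0.146, "dy": -0.104, "dz": -0.182, "grip": 1},
  {"ax": -0.154, "ay": 0, "az": 0, "dx": -0.146, "dy": -0.104, "dz": -0.182, "grip": 1},
], squeeze=40)

```text
time_s: 10.42
tcp_pos: [0.4608, -0.0348, 0.1897]
orientation: [0.708, -0.009, 0.706, 0.007]
ft_force: [0.2, 0.3, -1.5]
opening: 0.0296
```

Run:
```python
from h import *
to([.461,-.035,.036],np.radians(1.3))
cv2.imwrite("pics/w3.png",ctrl.get_image("wrist")); b=ctrl.get_image("scene")
cv2.imwrite("pics/s3.png",cv2.resize(b[60:260,180:500],(800,500)))
```

```text
t 10.425 tcp [ 0.4608 -0.0348  0.1897] F [ 0.1629  0.2947 -1.513 ] open 0.02955622993056863 shift [ 0.1537  0.0003 -0.0003] turn [-0.0002  0.0029  0.0029]
```

View pics/s3.png

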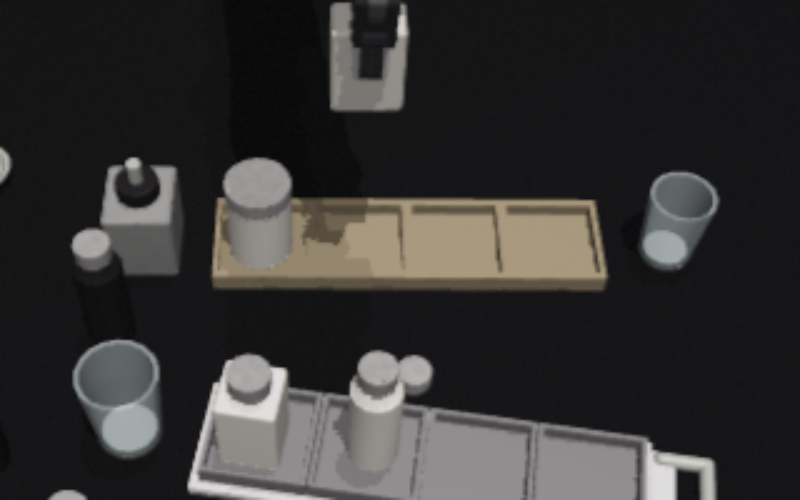

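The jar (258,215) stands upright in the intake-side pocket. The flat bottle hangs plumb in the fingers. Lowering it.

>>> drive_tool([
  {"ax": 0, "ay": 0, "az": 0, "dx": 0.05, "dy": 0, "dz": 0, "grip": 1},
  {"ax": 0, "ay": 0, "az": 0, "dx": 0.1, "dy": 0, "dz": 0, "grip": 1},
  {"ax": 0, "ay": 0, "az": 0, "dx": 0.135, "dy": 0, "dz": 0, "grip": 1},
  {"ax": 0, "ay": 0, "az": 0, "dx": 0.147, "dy": 0, "dz": 0, "grip": 1},
  {"ax": 0, "ay": 0, "az": 0, "dx": 0.151, "dy": 0, "dz": 0, "grip": 1},
  {"ax": 0, "ay": 0, "az": 0, "dx": 0.153, "dy": 0, "dz": 0, "grip": 1},
  {"ax": 0, "ay": 0, "az": 0, "dx": 0.154, "dy": 0, "dz": 0, "grip": 1},
  {"ax": 0, "ay": 0, "az": 0, "dx": 0.154, "dy": 0, "dz": 0, "grip": 1},
])

```text
time_s: 11.52
tcp_pos: [0.4634, -0.0346, 0.0367]
orientation: [0.709, -0.009, 0.705, 0.008]
ft_force: [0.0, 0.3, -0.7]
opening: 0.0299
```

>>> drive_tool([
  {"ax": 0, "ay": 0, "az": 0, "dx": 0.001, "dy": 0, "dz": -0.002, "grip": 1},
  {"ax": 0, "ay": 0, "az": 0, "dx": 0.002, "dy": 0, "dz": -0.002, "grip": 1},
])

```text
time_s: 11.78
tcp_pos: [0.4617, -0.0348, 0.0359]
orientation: [0.709, -0.01, 0.705, 0.007]
ft_force: [-4.2, -0.5, 18.2]
opening: 0.0294
```

Firm contact. Release and rise.

>>> drive_tool([
  {"ax": 0, "ay": 0, "az": 0, "dx": -0.001, "dy": 0, "dz": 0, "grip": 1},
  {"ax": 0, "ay": 0, "az": 0, "dx": -0.001, "dy": 0, "dz": 0, "grip": 0.4},
  {"ax": 0, "ay": 0, "az": 0, "dx": -0.001, "dy": 0, "dz": 0, "grip": 0},
  {"ax": 0, "ay": 0, "az": 0, "dx": -0.001, "dy": 0, "dz": 0, "grip": 0},
  {"ax": 0, "ay": 0, "az": 0, "dx": -0.001, "dy": 0, "dz": 0, "grip": 0},
  {"ax": 0, "ay": 0, "az": 0, "dx": -0.03, "dy": 0, "dz": 0, "grip": 0},
  {"ax": 0, "ay": 0, "az": 0, "dx": -0.08, "dy": 0, "dz": 0, "grip": 0},
  {"ax": 0, "ay": 0, "az": 0, "dx": -0.13, "dy": 0, "dz": 0, "grip": 0},
  {"ax": 0, "ay": 0, "az": 0, "dx": -0.15, "dy": 0, "dz": 0, "grip": 0},
  {"ax": 0, "ay": 0, "az": 0, "dx": -0.15, "dy": 0, "dz": 0, "grip": 0},
])

```text
time_s: 13.02
tcp_pos: [0.462, -0.0344, 0.1873]
orientation: [0.71, -0.01, 0.704, 0.007]
ft_force: [-0.3, -1.1, -0.6]
opening: 0.0852
```

Run:
```python
from h import *
to([.6395,-.0255,.050],np.radians(-7.5))
```

```text
t 13.025 tcp [ 0.462  -0.0344  0.1873] F [-0.2897 -1.1061 -0.5713] open 0.08520291111199857 shift [0.1389 0.0055 0.1764] turn [0.1539 0.0096 0.004 ]
```

>>> drive_tool([
  {"ax": 0.15, "ay": 0.01, "az": 0, "dx": 0, "dy": 0.002, "dz": 0.05, "grip": 0},
  {"ax": 0.154, "ay": 0.01, "az": 0, "dx": 0, "dy": 0.004, "dz": 0.1, "grip": 0},
  {"ax": 0.154, "ay": 0.01, "az": 0, "dx": 0, "dy": 0.006, "dz": 0.15, "grip": 0},
  {"ax": 0.154, "ay": 0.01, "az": 0, "dx": 0, "dy": 0.006, "dz": 0.177, "grip": 0},
  {"ax": 0.154, "ay": 0.01, "az": 0, "dx": 0, "dy": 0.006, "dz": 0.177, "grip": 0},
  {"ax": 0.154, "ay": 0.01, "az": 0, "dx": 0.04, "dy": 0.006, "dz": 0.177, "grip": 0},
  {"ax": 0.154, "ay": 0.01, "az": 0, "dx": 0.09, "dy": 0.006, "dz": 0.177, "grip": 0},
  {"ax": 0.154, "ay": 0.01, "az": 0, "dx": 0.125, "dy": 0.006, "dz": 0.177, "grip": 0},
  {"ax": 0.154, "ay": 0.01, "az": 0, "dx": 0.137, "dy": 0.006, "dz": 0.177, "grip": 0},
  {"ax": 0.154, "ay": 0.01, "az": 0, "dx": 0.137, "dy": 0.006, "dz": 0.177, "grip": 0},
])

```text
time_s: 14.28
tcp_pos: [0.6391, -0.0249, 0.0515]
orientation: [0.705, 0.045, 0.706, -0.048]
ft_force: [-0.3, -0.0, 0.8]
opening: 0.0852
```

Run:
```python
from h import *
to([.6395,-.0255,.050],np.radians(-7.5))
cv2.imwrite("pics/w4.png",ctrl.get_image("wrist"))
```

```text
t 14.275 tcp [ 0.6391 -0.0249  0.0515] F [-0.2719 -0.0106  0.8369] open 0.08515186545670997 shift [ 0.0015 -0.0005  0.0005] turn [ 0.0002 -0.0018  0.0043]
```

View pics/w4.png

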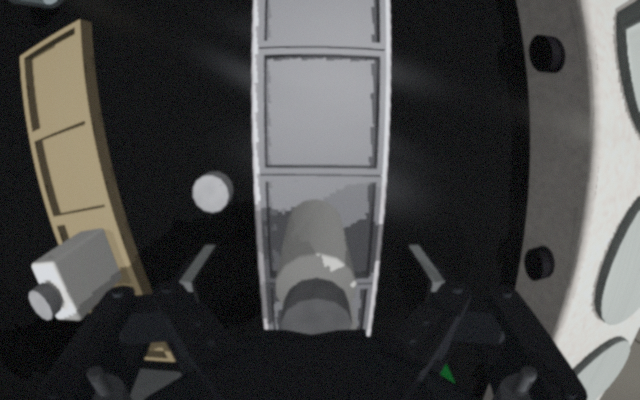

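The slim's cap (315,310) is centred between the fingers. The flat bottle is standing in its pocket, at left. Closing.

>>> drive_tool([
  {"ax": 0, "ay": 0, "az": 0, "dx": 0.001, "dy": 0, "dz": 0, "grip": 1},
  {"ax": 0, "ay": 0, "az": 0, "dx": 0.001, "dy": 0, "dz": 0, "grip": 1},
  {"ax": 0, "ay": 0, "az": 0, "dx": 0.001, "dy": 0, "dz": 0, "grip": 1},
  {"ax": 0, "ay": 0, "az": 0, "dx": 0.001, "dy": 0, "dz": 0, "grip": 1},
  {"ax": 0, "ay": 0, "az": 0, "dx": 0.001, "dy": 0, "dz": 0, "grip": 1},
  {"ax": 0, "ay": 0, "az": 0, "dx": 0.001, "dy": 0, "dz": 0, "grip": 1},
], squeeze=30)

```text
time_s: 15.08
tcp_pos: [0.6409, -0.0248, 0.0526]
orientation: [0.706, 0.045, 0.705, -0.048]
ft_force: [-0.3, -0.6, 5.3]
opening: 0.0331
```

Run:
```python
from h import *
to([.459,.037,.20],np.radians(1.3))
```

```text
t 15.075 tcp [ 0.6409 -0.0248  0.0526] F [-0.2545 -0.5748  5.3362] open 0.033138893672276966 shift [-0.1479  0.0369 -0.1881] turn [-0.1537  0.0018  0.0041]
```

>>> drive_tool([
  {"ax": 0, "ay": 0, "az": 0, "dx": -0.03, "dy": 0, "dz": 0, "grip": 1},
  {"ax": 0, "ay": 0, "az": 0, "dx": -0.08, "dy": 0, "dz": 0, "grip": 1},
  {"ax": 0, "ay": 0, "az": 0, "dx": -0.13, "dy": 0, "dz": 0, "grip": 1},
  {"ax": -0.04, "ay": 0, "az": 0, "dx": -0.148, "dy": 0.008, "dz": -0.04, "grip": 1},
  {"ax": -0.08, "ay": 0, "az": 0, "dx": -0.148, "dy": 0.016, "dz": -0.08, "grip": 1},
  {"ax": -0.12, "ay": 0, "az": 0, "dx": -0.148, "dy": 0.024, "dz": -0.12, "grip": 1},
  {"ax": -0.15, "ay": 0, "az": 0, "dx": -0.148, "dy": 0.032, "dz": -0.155, "grip": 1},
  {"ax": -0.154, "ay": 0, "az": 0, "dx": -0.148, "dy": 0.037, "dz": -0.18, "grip": 1},
  {"ax": -0.154, "ay": 0, "az": 0, "dx": -0.148, "dy": 0.037, "dz": -0.188, "grip": 1},
  {"ax": -0.154, "ay": 0, "az": 0, "dx": -0.148, "dy": 0.037, "dz": -0.188, "grip": 1},
], squeeze=40)

```text
time_s: 16.32
tcp_pos: [0.4593, 0.0366, 0.2]
orientation: [0.708, -0.01, 0.706, 0.006]
ft_force: [-0.0, -0.0, -0.5]
opening: 0.0329
```

Run:
```python
from h import *
to([.459,.037,.0446],np.radians(1.3))
```

```text
t 16.325 tcp [0.4593 0.0366 0.2   ] F [-0.0163 -0.0088 -0.537 ] open 0.03291222239223818 shift [ 0.1554  0.0011 -0.0006] turn [-0.      0.0019  0.0047]
```

>>> drive_tool([
  {"ax": 0, "ay": 0, "az": 0, "dx": 0.05, "dy": 0, "dz": -0.001, "grip": 1},
  {"ax": 0, "ay": 0, "az": 0, "dx": 0.1, "dy": 0, "dz": -0.002, "grip": 1},
  {"ax": 0, "ay": 0, "az": 0, "dx": 0.135, "dy": 0, "dz": -0.002, "grip": 1},
  {"ax": 0, "ay": 0, "az": 0, "dx": 0.148, "dy": 0, "dz": -0.002, "grip": 1},
  {"ax": 0, "ay": 0, "az": 0, "dx": 0.152, "dy": 0, "dz": -0.002, "grip": 1},
  {"ax": 0, "ay": 0, "az": 0, "dx": 0.154, "dy": 0, "dz": -0.002, "grip": 1},
  {"ax": 0, "ay": 0, "az": 0, "dx": 0.155, "dy": 0, "dz": -0.002, "grip": 1},
  {"ax": 0, "ay": 0, "az": 0, "dx": 0.1555, "dy": 0, "dz": -0.002, "grip": 1},
])

```text
time_s: 17.32
tcp_pos: [0.4582, 0.0358, 0.0452]
orientation: [0.708, -0.01, 0.706, 0.006]
ft_force: [-0.3, -0.7, -1.2]
opening: 0.033
```

>>> drive_tool([
  {"ax": 0, "ay": 0, "az": 0, "dx": 0.001, "dy": 0.001, "dz": 0, "grip": 1},
  {"ax": 0, "ay": 0, "az": 0, "dx": 0.0015, "dy": 0.001, "dz": 0, "grip": 1},
])

```text
time_s: 17.58
tcp_pos: [0.4586, 0.0365, 0.0446]
orientation: [0.708, -0.01, 0.706, 0.006]
ft_force: [-2.5, -1.3, 10.7]
opening: 0.0327
```

Contact. Release and rise.

>>> drive_tool([
  {"ax": 0, "ay": 0, "az": 0, "dx": 0, "dy": 0, "dz": 0, "grip": 0.45},
  {"ax": 0, "ay": 0, "az": 0, "dx": 0, "dy": 0, "dz": 0, "grip": 0},
  {"ax": 0, "ay": 0, "az": 0, "dx": 0, "dy": 0, "dz": 0, "grip": 0},
  {"ax": 0, "ay": 0, "az": 0, "dx": 0, "dy": 0, "dz": 0, "grip": 0},
  {"ax": 0, "ay": 0, "az": 0, "dx": 0, "dy": 0, "dz": 0, "grip": 0},
  {"ax": 0, "ay": 0, "az": 0, "dx": -0.03, "dy": 0, "dz": 0, "grip": 0},
  {"ax": 0, "ay": 0, "az": 0, "dx": -0.08, "dy": 0, "dz": 0, "grip": 0},
  {"ax": 0, "ay": 0, "az": 0, "dx": -0.13, "dy": 0, "dz": 0, "grip": 0},
  {"ax": 0, "ay": 0, "az": 0, "dx": -0.15, "dy": 0, "dz": 0, "grip": 0},
  {"ax": 0, "ay": 0, "az": 0, "dx": -0.15, "dy": 0, "dz": 0, "grip": 0},
])

```text
time_s: 18.82
tcp_pos: [0.4592, 0.0375, 0.196]
orientation: [0.71, -0.01, 0.704, 0.005]
ft_force: [-0.2, 0.4, -0.6]
opening: 0.0857
```

Run:
```python
from h import *
to([.636,-.1025,.042],np.radians(-7.5))
```

```text
t 18.825 tcp [0.4592 0.0375 0.196 ] F [-0.1716  0.4356 -0.5636] open 0.0857046506042286 shift [ 0.1563 -0.1428  0.1725] turn [0.1529 0.0082 0.0063]
```

>>> drive_tool([
  {"ax": 0.15, "ay": 0.008, "az": 0, "dx": 0, "dy": -0.035, "dz": 0.043, "grip": 0},
  {"ax": 0.153, "ay": 0.008, "az": 0, "dx": 0, "dy": -0.07, "dz": 0.086, "grip": 0},
  {"ax": 0.153, "ay": 0.008, "az": 0, "dx": 0, "dy": -0.105, "dz": 0.13, "grip": 0},
  {"ax": 0.153, "ay": 0.008, "az": 0, "dx": 0.01, "dy": -0.143, "dz": 0.172, "grip": 0},
  {"ax": 0.153, "ay": 0.008, "az": 0, "dx": 0.02, "dy": -0.143, "dz": 0.172, "grip": 0},
  {"ax": 0.153, "ay": 0.008, "az": 0, "dx": 0.06, "dy": -0.143, "dz": 0.172, "grip": 0},
  {"ax": 0.153, "ay": 0.008, "az": 0, "dx": 0.11, "dy": -0.143, "dz": 0.172, "grip": 0},
  {"ax": 0.153, "ay": 0.008, "az": 0, "dx": 0.145, "dy": -0.143, "dz": 0.172, "grip": 0},
  {"ax": 0.153, "ay": 0.008, "az": 0, "dx": 0.154, "dy": -0.143, "dz": 0.172, "grip": 0},
  {"ax": 0.153, "ay": 0.008, "az": 0, "dx": 0.155, "dy": -0.143, "dz": 0.172, "grip": 0},
])

```text
time_s: 20.08
tcp_pos: [0.6349, -0.102, 0.0428]
orientation: [0.705, 0.044, 0.706, -0.048]
ft_force: [0.3, 0.5, 0.0]
opening: 0.0856
```

Run:
```python
from h import *
to([.636,-.1025,.042],np.radians(-7.5))
cv2.imwrite("pics/w5.png",ctrl.get_image("wrist"))
```

```text
t 20.075 tcp [ 0.6349 -0.102   0.0428] F [0.3106 0.4937 0.0462] open 0.08563215502981113 shift [ 0.0008 -0.0004  0.0011] turn [ 0.0006 -0.0006  0.0058]
```

View pics/w5.png

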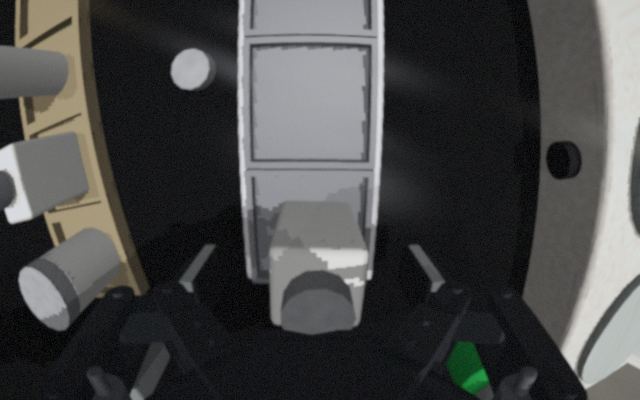

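The square bottle (318,300) is centred and square to the fingers. The other three stand in the tray. Closing.

>>> drive_tool([
  {"ax": 0, "ay": 0, "az": 0, "dx": 0, "dy": 0, "dz": 0.001, "grip": 1},
  {"ax": 0, "ay": 0, "az": 0, "dx": 0, "dy": 0, "dz": 0.001, "grip": 1},
  {"ax": 0, "ay": 0, "az": 0, "dx": 0, "dy": 0, "dz": 0.001, "grip": 1},
  {"ax": 0, "ay": 0, "az": 0, "dx": 0, "dy": 0, "dz": 0.001, "grip": 1},
  {"ax": 0, "ay": 0, "az": 0, "dx": 0, "dy": 0, "dz": 0.001, "grip": 1},
  {"ax": 0, "ay": 0, "az": 0, "dx": 0, "dy": 0, "dz": 0.001, "grip": 1},
], squeeze=30)

```text
time_s: 20.88
tcp_pos: [0.6376, -0.1025, 0.045]
orientation: [0.707, 0.044, 0.705, -0.048]
ft_force: [-1.0, -0.0, 6.1]
opening: 0.0396
```

Run:
```python
from h import *
to([.4575,.109,.20],np.radians(1.3))
```

```text
t 20.875 tcp [ 0.6376 -0.1025  0.045 ] F [-0.9666 -0.0463  6.0931] open 0.039620654246862404 shift [-0.1567  0.1852 -0.2056] turn [-0.1535  0.0026  0.0064]
```

>>> drive_tool([
  {"ax": 0, "ay": 0, "az": 0, "dx": -0.03, "dy": 0, "dz": 0, "grip": 1},
  {"ax": 0, "ay": 0, "az": 0, "dx": -0.08, "dy": 0, "dz": 0, "grip": 1},
  {"ax": 0, "ay": 0, "az": 0, "dx": -0.13, "dy": 0, "dz": 0, "grip": 1},
  {"ax": -0.04, "ay": 0, "az": 0, "dx": -0.157, "dy": 0.035, "dz": -0.04, "grip": 1},
  {"ax": -0.08, "ay": 0, "az": 0, "dx": -0.157, "dy": 0.07, "dz": -0.08, "grip": 1},
  {"ax": -0.12, "ay": 0, "az": 0, "dx": -0.157, "dy": 0.108, "dz": -0.12, "grip": 1},
  {"ax": -0.15, "ay": 0, "az": 0, "dx": -0.157, "dy": 0.144, "dz": -0.16, "grip": 1},
  {"ax": -0.154, "ay": 0, "az": 0, "dx": -0.157, "dy": 0.172, "dz": -0.19, "grip": 1},
  {"ax": -0.154, "ay": 0, "az": 0, "dx": -0.157, "dy": 0.185, "dz": -0.205, "grip": 1},
  {"ax": -0.154, "ay": 0, "az": 0, "dx": -0.157, "dy": 0.185, "dz": -0.205, "grip": 1},
], squeeze=40)

```text
time_s: 22.12
tcp_pos: [0.4578, 0.109, 0.2002]
orientation: [0.708, -0.011, 0.706, 0.006]
ft_force: [0.6, -0.4, -1.5]
opening: 0.0398
```

Run:
```python
from h import *
to([.4575,.109,.037],np.radians(1.3))
```

```text
t 22.125 tcp [0.4578 0.109  0.2002] F [ 0.5932 -0.3568 -1.4529] open 0.039767309958886464 shift [ 0.1632  0.0013 -0.0007] turn [0.0023 0.0025 0.0074]
```

>>> drive_tool([
  {"ax": 0, "ay": 0, "az": 0, "dx": 0.05, "dy": 0, "dz": 0, "grip": 1},
  {"ax": 0, "ay": 0, "az": 0, "dx": 0.1, "dy": 0.001, "dz": 0, "grip": 1},
  {"ax": 0, "ay": 0, "az": 0, "dx": 0.14, "dy": 0.001, "dz": 0, "grip": 1},
  {"ax": 0, "ay": 0, "az": 0, "dx": 0.155, "dy": 0.001, "dz": -0.001, "grip": 1},
  {"ax": 0, "ay": 0, "az": 0, "dx": 0.16, "dy": 0.001, "dz": -0.001, "grip": 1},
  {"ax": 0, "ay": 0, "az": 0, "dx": 0.162, "dy": 0.001, "dz": -0.001, "grip": 1},
  {"ax": 0, "ay": 0, "az": 0, "dx": 0.163, "dy": 0.001, "dz": -0.001, "grip": 1},
  {"ax": 0, "ay": 0, "az": 0, "dx": 0.1635, "dy": 0.001, "dz": -0.001, "grip": 1},
])

```text
time_s: 23.12
tcp_pos: [0.458, 0.1088, 0.0375]
orientation: [0.709, -0.011, 0.705, 0.006]
ft_force: [-0.6, -0.2, -1.8]
opening: 0.0396
```

>>> drive_tool([
  {"ax": 0, "ay": 0, "az": 0, "dx": 0.001, "dy": 0, "dz": 0, "grip": 1},
  {"ax": 0, "ay": 0, "az": 0, "dx": 0.0015, "dy": 0, "dz": 0, "grip": 1},
])

```text
time_s: 23.38
tcp_pos: [0.4583, 0.1087, 0.037]
orientation: [0.709, -0.012, 0.705, 0.006]
ft_force: [-3.0, -0.9, 11.3]
opening: 0.0396
```

>>> drive_tool([
  {"ax": 0, "ay": 0, "az": 0, "dx": 0, "dy": 0, "dz": 0, "grip": 0.35},
  {"ax": 0, "ay": 0, "az": 0, "dx": 0, "dy": 0, "dz": 0, "grip": 0},
  {"ax": 0, "ay": 0, "az": 0, "dx": 0, "dy": 0, "dz": 0, "grip": 0},
  {"ax": 0, "ay": 0, "az": 0, "dx": 0, "dy": 0, "dz": 0, "grip": 0},
  {"ax": 0, "ay": 0, "az": 0, "dx": -0.03, "dy": 0, "dz": 0, "grip": 0},
  {"ax": 0, "ay": 0, "az": 0, "dx": -0.08, "dy": 0, "dz": 0, "grip": 0},
  {"ax": 0, "ay": 0, "az": 0, "dx": -0.13, "dy": 0, "dz": 0, "grip": 0},
  {"ax": 0, "ay": 0, "az": 0, "dx": -0.18, "dy": 0, "dz": 0, "grip": 0},
  {"ax": 0, "ay": 0, "az": 0, "dx": -0.2, "dy": 0.04, "dz": 0, "grip": 0},
  {"ax": 0, "ay": 0, "az": 0, "dx": -0.2, "dy": 0.1, "dz": 0, "grip": 0},
])

```text
time_s: 24.62
tcp_pos: [0.457, 0.2098, 0.2382]
orientation: [0.711, -0.01, 0.704, 0.003]
ft_force: [0.7, 0.1, -0.0]
opening: 0.0851
```

>>> drive_tool([
  {"ax": 0, "ay": 0, "az": 0, "dx": 0, "dy": 0.06, "dz": 0, "grip": 0},
  {"ax": 0, "ay": 0, "az": 0, "dx": 0, "dy": 0.12, "dz": 0, "grip": 0},
  {"ax": 0, "ay": 0, "az": 0, "dx": 0, "dy": 0.18, "dz": 0, "grip": 0},
  {"ax": 0, "ay": 0, "az": 0, "dx": 0, "dy": 0.2, "dz": 0, "grip": 0},
  {"ax": 0, "ay": 0, "az": 0, "dx": 0, "dy": 0.2, "dz": 0, "grip": 0},
])

```text
time_s: 25.25
tcp_pos: [0.452, 0.4116, 0.2359]
orientation: [0.71, -0.011, 0.704, 0.005]
ft_force: [-0.4, -1.3, 0.2]
opening: 0.0857
```

Run:
```python
from h import *
s=ctrl.state(); print(s["time_s"],s["tcp_pos"],s["ft_force"])
a=ctrl.get_image("top");b=ctrl.get_image("scene");cv2.imwrite("pics/ft.png",a);cv2.imwrite("pics/fs.png",b)
cv2.imwrite("pics/f.png",np.vstack([cv2.resize(a[190:310,180:440],(650,300)),cv2.resize(b[90:210,200:460],(650,300))]))
```

```text
25.25 [0.452  0.4116 0.2359] [-0.4039 -1.2626  0.1724]
```

View pics/f.png

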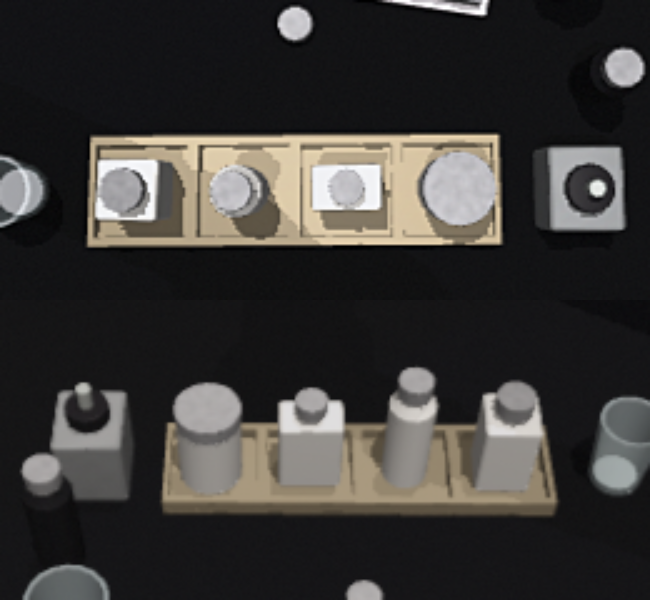

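All four stand in order: from the intake, jar, flat, slim, square. One numeric check before handing in.

Run:
```python
from h import *
y=np.radians(1.3);M=np.array([[np.cos(y),np.sin(y)],[-np.sin(y),np.cos(y)]])
I=onz("top",(180+582/2.5,190+189/2.5),.062); print("intake~",M@(I-[.46,.001]))
for n,p,z in(("jar",(458,188),.074),("flat",(347,187),.084),("slim",(234,190),.102),("square",(124,190),.088)):
    P=onz("top",(180+p[0]/2.5,190+p[1]/2.5),z); print(n,M@(P-[.46,.001]))
print(ctrl.hand_in())
```

```text
intake~ [-0.002  -0.1919]
jar [-0.0007 -0.109 ]
flat [ 0.0004 -0.0372]
slim [-0.0009  0.0329]
square [-0.0004  0.1039]
the job is handed in; nothing more can be done
None
```

All four bottles are in the sampler tray and the job is handed in. Counted from the intake block they stand jar, flat, slim, square, the same sequence they had counted from the prep rack's handle. I picked and placed them one at a time, with about 25 s of robot time used out of 96 s.

**Last checks:**
- The final top and scene pictures show all four upright in their own pockets. The arm was clear of everything and the gripper was open.
- From the caps in the top picture, each bottle is within 1 mm of its pocket centre across the row. Along the row the largest offset is about 4 mm, for the square bottle. The limits are 18 and 20 mm.
- The intake block measured 192 mm from the tray centre, against 195 mm nominal.
- The highest force I read was about 18 N, when setting the flat bottle down. The slim, black and green look-alikes and the loose cap were not touched.

**Failed or disagreed:**
- My first move call was refused because each row needs all seven keys. Nothing moved.
- The tray centre's x measured 460 mm in the top view and 466 mm in the scene view. I used the top view because the scene camera also sees the tray's outer wall.

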